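# Centre the wobbly sample bottle on the balance pan and tare

### The arm

A 7-joint arm with a two-finger parallel gripper is mounted at the origin on the work surface. World frame = base frame: x ahead of the robot, y to its left, z up, the work surface at z = 0. Lengths are in m, angles in rad, forces in N, time in s.
With the tool pointing down it reaches from about 0.425 to 0.875 m from the base axis. Payload 4.7 kg.
Tool frame: the origin (TCP) lies midway between the tips of the shut fingers; the grasp point (between the pads) lies 19 mm behind it (ctrl.grip_point_offset is the distance from the TCP to the grasp point, in m); z points along the fingers, y is the line along which they close (so a half turn about z gives the same grasp; the last joint's range is limited). The gripper opens to 87 mm and grips with 3 to 60 N. Pads are 19 mm wide; open, the fingers measure 117 mm over their backs; the gripper's body (75 mm by 190 mm) begins 51 mm behind the grasp point.
Start: joints at [1.27, 0.321, -0.07, 1.45, 0.023, 1.371, -0.057], TCP at [0.201, -0.618, 0.201] pointing down, gripper open.
Joint ranges: [-2.86, 2.86], [-0.3, 2.09], [-1.38, 1.24], [0.06, 2.45], [-1.56, 4.7], [0.09, 2.05], [-2.69, 2.69]. Speed limits (rad/s): [2.57, 2.57, 3.14, 3.14, 3.14, 3.14, 3.14].

### API

Orientations are given as a rotation vector (axis times angle).
In Python, from bench import ctrl gives the robot as it stands.
- The arm moves only by the tool move_arm, never from a script. Its argument "increments" is text: rows parted by semicolons, each of 7 numbers parted by spaces: the shift along the world's x, y, z in mm, then the turn, a rotation vector about the world's x, y, z in degrees, then the closure in counts, from 0 (fully open) to 255 (shut). A call has exactly 8 rows; each row shifts and turns the commanded pose from where the row before left it; what a row does not reach is not made up. A row lasts 1/12 s, in which the tool goes at most 41.7 mm and 7.16 degrees, less where a joint would pass 70% of its speed; a pose out of reach is approached as far as the arm can. A call with a gripper value outside its range is refused whole. The fingers move at their own pace and stop on an object; "grip_force" is the grip in N (left out, the last holds). Time passes only in rows, so rows that do not move let the fingers close, or fill a call up. It gives the time, the measured TCP pose, the force, the opening and the grip force at its end, in the units of the state.
- ctrl.get_state(): the state, without advancing time (a new reading comes with each control period).
- ctrl.get_image(name): name is "scene" or "top" or "wrist"; returns a dict with "frame" (384x512x3 uint8, red, green, blue), "depth" (384x512 float32, m along the optical axis (not along the pixel's ray), 0 where there is no reading), "fx", "fy", "cx", "cy" (pixels), "position" and "orientation" of the camera in the world. Camera axes: x right, y down, z forward; pixel columns grow to the right and rows downward; lengths in m; the calibration is good to about 2 mm. A picture is of the moment at which its call begins.
- ctrl.close_job(): hands the job in; it is judged then, once.
Trained networks look in a picture, given as the dict that the camera call returned (one of the last four; its "shot" number tells which), for a name from the list of things; names that differ only in an ending like _2 or _b are one class to them, and where a whole thing is asked for, a point or a joint stands for the part that bears it (a point fixed in the world has none). Each returns a list of dicts, best first, with "score" (0 to 1); they miss things now and then, are a little off and sometimes report something else, mostly with a low value. They report only what shows in the picture. A call takes as long as a camera call.
- ctrl.find_in(target, picture): "centre" ([x, y, z] in m, in world coordinates, good to about 4 mm: the middle of the surface that is visible of it).
- ctrl.silhouettes(target, picture): "region" (384x512 bool, what is visible of it).
The state is a dict: "time": time; "joint_positions": joint angles; "qd": joint speeds; "joint_torque": joint torques, N m; "position": TCP position; "tool_rot": TCP orientation; "ft_force": force on the tool from outside, world axes, zero at the start; "torque": the same for the moment, N m; "grip_width": opening from 0.0 (shut) to 1.0 (fully open); "grip_force": force on a finger pad.
Only numpy, scipy, OpenCV 4.12 (cv2) and the standard library are available. Lean on these libraries where they do the work, as an engineer would, in place of code of your own. Each camera call takes 0.05 s, during which the arm holds its last target. There are 200 camera calls.

### The job

Before weighing in, the wobbly amber sample bottle that stands off-centre on the balance's small steel pan has to stand in the middle: nudge it there with gentle fingertip taps low on its side, until its narrow foot stands wholly inside the inner ring marked on the pan, without gripping or lifting it and without tipping it over or knocking it off. Then, with your fingers off the bottle, press the blue tare key on the front of the balance all the way down with a fingertip and let go. Leave the loose cap, the brass weight and the other bottles and vessels where they are.

Things in the scene. Friction and masses are not known exactly. Their poses are not given: they have to be found in the camera images.
- bottle: amber sample bottle, white cap with red dot, loose, 80 to 140 g, 70 mm tall: foot 26 mm across, upright side 42 mm across from 10 to 42 mm height, cap 29 mm across from 50 mm up. Origin: centre of the foot's underside, z up. Stands 22 to 28 mm off the pan's centre, any side. Friction 0.5 to 0.7: pushed slowly 10 to 20 mm above the pan it slides, and stops with the finger; pushed high it topples.
- pan: round flat steel weighing pan, fixed, 90 mm across, top 28 mm above the balance's white deck (90 mm above the table). Origin: on its axis at deck height, 28 mm below its top; z up, x and y meaningless. Marked with a black inner ring (40 mm inside, 45 mm outside diameter) and a thin outer one (69 mm). The foot is inside the inner ring when the bottle's axis is within 7 mm of the pan's.
- balance: balance, fixed. Origin: on the table under the pan's centre; x points from the console to the pan. White housing, deck 62 mm high, x from -90 to 110 mm, y from -100 to 100 mm; in front of it a grey console 52 mm high, to x = -170 mm, with a display and the blue tare key (top 73 mm high). All parts but the pan are lower than the pan's top.
- tare_top (a point): centre of the top face of the round blue tare key, 24 mm across, on the console at x = -122, y = -45 mm of the balance, about 73 mm above the table when up. Pressed straight down; this point moves with the key.
- tare (a joint): travel of the tare key: 0 up, 0.005 m fully down; spring key, starts to move at 1.2 N, fully down at about 4 N, comes up when released; it counts as pressed beyond 0.0035
- spare_cap: loose red screw cap, 29 mm across, 16 mm high, on the far left corner of the balance's deck; leave alone. Origin: centre of its underside
- weight: small brass calibration weight with a knob, 20 mm across, 20 mm high, on the far right corner of the balance's deck; leave alone. Origin: centre of its underside
- amber_bottle: amber bottle with white cap standing on the table beside the balance, 52 mm across, 92 mm high; leave alone. Origin: centre of its underside
- white_bottle: white plastic bottle with red cap on the table, 56 mm across, 85 mm high; leave alone. Origin: centre of its underside
- dark_vial: small amber vial with black cap on the table, 40 mm across, 66 mm high; leave alone. Origin: centre of its underside
- canister: aluminium canister with white cap on the table, 84 mm across, 125 mm high; leave alone. Origin: centre of its underside
- beaker: empty glass beaker on the table, 72 mm across, 85 mm high; leave alone. Origin: centre of its underside

How it is judged:
By the outcome, as a careful person would: the job done as asked, in the order asked, and still so for the second after the job is handed in, with the robot touching nothing.
It also fails if it takes over 48 s, if anything falls off the work surface, if the arm or the gripper's body presses on something with over 40 N, if the wrist force passes 120 N, or if a joint passes its speed limit or range.

## Working session

There is one attempt and no reset: what is moved stays moved. The work goes in short steps, Python scripts to look and compute and a tool call to move; the robot and the scene stay as the last step left them, time stands still between calls to the robot, and variables do not carry over. Pictures are saved under pics/ and viewed, at most 10 in all, crops included, and the job is handed in when it is done.

Besides the shell and the picture viewer there is one more tool, called by a JSON object that holds its "api" and its "payload". move_arm: Moves the arm, as the interface text tells. Its arguments: {"type":"object","properties":{"increments":{"type":"string"},"grip_force":{"type":"number"}},"required":["increments"]}

```bash
mkdir -p pics
cat > h.py <<'E'
import numpy as np, cv2
from scipy.spatial.transform import Rotation as R
from bench import ctrl
def cam(p):
    o=np.array(p["orientation"],float)
    M=R.from_rotvec(o).as_matrix() if o.size==3 else (o if o.shape==(3,3) else R.from_quat(o).as_matrix())
    return M,np.array(p["position"])
def cloud(p):
    M,t=cam(p);d=p["depth"];v,u=np.mgrid[:384,:512]
    c=np.stack([(u-p["cx"])/p["fx"]*d,(v-p["cy"])/p["fy"]*d,d],-1)
    return c@M.T+t
def atz(p,u,v,z):
    M,t=cam(p);r=M@np.array([(u-p["cx"])/p["fx"],(v-p["cy"])/p["fy"],1]);return t+r*(z-t[2])/r[2]
def save(p,n): cv2.imwrite("pics/"+n,p["frame"][:,:,::-1])
E
python3 - <<'E'
from h import *
np.set_printoptions(precision=4,suppress=True)
print(ctrl.get_state())
for n in ("top","scene"):
    p=ctrl.get_image(n);save(p,n+"1.png");print(n,p["position"],p["orientation"],p["fx"])
    for t in ("bottle","pan","balance","tare_top","spare_cap","weight","amber_bottle","white_bottle","dark_vial","canister","beaker"):
        print(t,[(np.round(r["centre"],4),round(r["score"],2)) for r in ctrl.find_in(t,p)[:2]])
E
```

```text
{'time': 0.0, 'joint_positions': array([ 1.2701,  0.3218, -0.0701,  1.4517,  0.0226,  1.3708, -0.0569]), 'qd': array([ 0.0011, -0.0002, -0.0013, -0.0008,  0.0011, -0.0008,  0.0002]), 'joint_torque': array([  0.0003, -49.1289,  -0.4039, -31.2525,  -0.064 ,   0.0439,
         0.0002]), 'position': array([ 0.201 , -0.6175,  0.2003]), 'tool_rot': array([-3.1009, -0.4921,  0.0006]), 'ft_force': array([ 0.0581, -0.0342, -0.518 ]), 'torque': array([ 0.0145, -0.0146,  0.0074]), 'grip_force': 0.0, 'grip_width': 0.9999046405249106}
top [0.3897 0.0146 1.2681] [-2.1199  2.1818 -0.1299] 469.65278814481445
bottle [(array([ 0.6229, -0.0194,  0.1368]), 0.48)]
pan [(array([ 0.5955, -0.0069,  0.0915]), 0.79)]
balance [(array([ 0.5563, -0.0115,  0.0618]), 0.74)]
tare_top []
spare_cap [(array([0.6775, 0.0732, 0.0792]), 0.39)]
weight []
amber_bottle [(array([0.5813, 0.3586, 0.0793]), 0.94), (array([0.4675, 0.3797, 0.0848]), 0.2)]
white_bottle [(array([0.4699, 0.3801, 0.084 ]), 0.78)]
dark_vial [(array([ 0.595 , -0.0055,  0.0882]), 0.69), (array([ 0.4615, -0.3275,  0.065 ]), 0.63)]
canister [(array([ 0.5739, -0.3628,  0.125 ]), 0.92)]
beaker [(array([ 0.3756, -0.3569,  0.0381]), 0.76)]
scene [1.362  0.4891 0.7992] [-1.2114 -2.161   1.0652] 488.77886313739884
bottle [(array([ 0.6375, -0.0117,  0.1348]), 0.59), (array([ 0.4766, -0.3275,  0.0382]), 0.55)]
pan [(array([0.6016, 0.0051, 0.0909]), 0.58)]
balance [(array([0.6402, 0.0174, 0.0615]), 0.94)]
tare_top [(array([ 0.4933, -0.0646,  0.0759]), 0.37)]
spare_cap [(array([0.6858, 0.0728, 0.0815]), 0.61)]
weight [(array([ 0.6935, -0.0676,  0.0801]), 0.57)]
amber_bottle [(array([0.6045, 0.3718, 0.0578]), 0.88)]
white_bottle [(array([0.4895, 0.3982, 0.0513]), 0.57)]
dark_vial [(array([ 0.4758, -0.3263,  0.0408]), 0.52)]
canister [(array([ 0.6026, -0.3535,  0.0782]), 0.56)]
beaker [(array([ 0.3863, -0.3379,  0.0612]), 0.83)]
```

Run:
```python
from h import *
np.set_printoptions(precision=4,suppress=True)
a=cv2.imread("pics/top1.png");b=cv2.imread("pics/scene1.png")
a2=cv2.resize(a[80:300,140:380],None,fx=2,fy=2)
cv2.imwrite("pics/m1.png",np.hstack([cv2.resize(a,(400,300)),cv2.resize(b,(400,300))]))
p=ctrl.get_image("top");P=cloud(p)
# circles: bottle cap (z~.16), pan edge (z~.09)
box=(abs(P[...,0]-.61)<.08)&(abs(P[...,1]+.01)<.08)
for lo,hi in((.15,.175),(.083,.1)):
    m=(box&(P[...,2]>lo)&(P[...,2]<hi)).astype(np.uint8)
    q=P[m>0];z=np.median(q[:,2])
    c=max(cv2.findContours(m,0,2)[0],key=cv2.contourArea)
    (u,v),r=cv2.minEnclosingCircle(c);print(z,atz(p,u,v,z),r,atz(p,u+r,v,z)-atz(p,u,v,z),len(q),q.min(0),q.max(0))
# key: blue
h=cv2.cvtColor(p["frame"],cv2.COLOR_RGB2HSV);m=(h[...,0]>95)&(h[...,0]<130)&(h[...,1]>120)&(abs(P[...,0]-.49)<.06)&(abs(P[...,1])<.12)
print("key",m.sum(),np.median(P[m],0),P[m].min(0),P[m].max(0))
cv2.imwrite("pics/m2.png",cv2.resize(a2,(720,600) if 0 else None,fx=1.3,fy=1.3))
```

```text
0.16029756035924003 [ 0.6296 -0.0194  0.1603] 6.041623115539551 [-0.0004 -0.0145  0.    ] 117 [ 0.6167 -0.0329  0.1505] [ 0.6432 -0.006   0.165 ]
0.090383174288438 [ 0.6061 -0.0075  0.0904] 17.623382568359375 [-0.0013 -0.0448  0.    ] 765 [ 0.5617 -0.0709  0.0836] [0.6881 0.066  0.0994]
key 67 [ 0.4873 -0.064   0.0739] [ 0.4586 -0.0746  0.0538] [0.5007 0.0547 0.08  ]
```

View pics/m1.png

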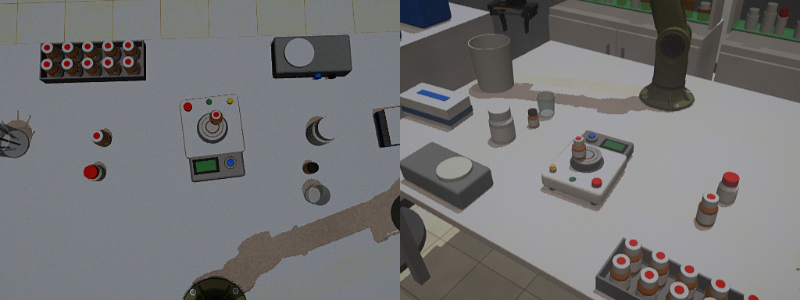

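View pics/m2.png

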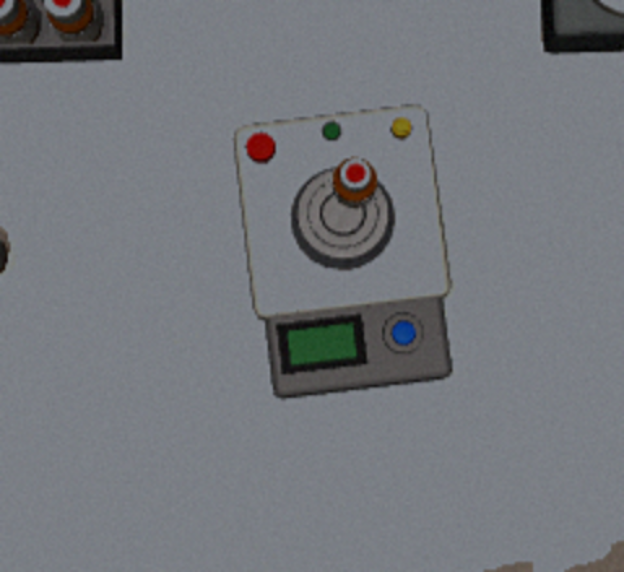

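The top view shows the balance in the middle (yaw about 5°). The pan is at crop pixel (343,216), the bottle at (354,180) toward +x/-y, and the blue key at (403,332). The bottle measures about 26 mm off-centre. Next I move the shut gripper to the far side, above everything.

{"api": "move_arm", "payload": {"increments": "19 24 5 0 0 5.6 255;19 24 5 0 0 5.6 255;19 24 5 0 0 5.6 255;19 24 5 0 0 5.6 255;19 24 5 0 0 5.6 255;19 24 5 0 0 5.6 255;19 24 5 0 0 5.6 255;19 24 5 0 0 5.6 255"}}

```text
time: 1.92
position: [0.354, -0.4248, 0.2419]
tool_rot: [2.677, 1.644, -0.0]
ft_force: [0.3, -0.7, 0.4]
grip_width: 0.479
grip_force: 0.0
```

{"api": "move_arm", "payload": {"increments": "19 24 2 0 0 5.6 255;19 24 2 0 0 5.6 255;19 24 2 0 0 5.6 255;19 24 2 0 0 5.6 255;19 24 2 0 0 5.6 255;19 24 2 0 0 5.6 255;19 24 2 0 0 5.6 255;19 24 2 0 0 5.6 255"}}

```text
time: 2.58
position: [0.506, -0.2329, 0.2578]
tool_rot: [1.848, 2.539, -0.0]
ft_force: [0.4, -0.7, 0.3]
grip_width: 0.007
grip_force: 0.0
```

{"api": "move_arm", "payload": {"increments": "20 25 0 0 0 5.6 255;20 25 0 0 0 5.6 255;20 25 0 0 0 5.6 255;20 25 0 0 0 5.6 255;20 25 0 0 0 5.6 255;20 25 0 0 0 5.6 255;18 24 0 0 0 5.6 255;10 15 0 0 0 5.6 255"}}

```text
time: 3.25
position: [0.6546, -0.0413, 0.2572]
tool_rot: [0.736, 3.054, 0.004]
ft_force: [0.1, 0.2, 0.4]
grip_width: 0.001
grip_force: 0.0
```

```bash
cat > look.py <<'E'
from h import *
import sys
np.set_printoptions(precision=4,suppress=True)
s=ctrl.get_state();print(s["time"],s["position"],s["tool_rot"],s["joint_positions"],s["grip_width"]);print(R.from_rotvec(s["tool_rot"]).as_matrix())
p=ctrl.get_image("wrist");save(p,sys.argv[1]);print(p["position"])
P=cloud(p)
for t in ("bottle","pan","tare_top"):
    for r in ctrl.silhouettes(t,p)[:1]:
        q=P[r["region"]&(p["depth"]>0)];print(t,r["score"],len(q),np.percentile(q,[2,50,98],axis=0).ravel())
    print(t,[(np.round(r["centre"],4),round(r["score"],2)) for r in ctrl.find_in(t,p)[:2]])
E
python3 look.py w1.png
```

```text
3.25 [ 0.6546 -0.0413  0.2572] [0.7362 3.0541 0.0039] [ 0.5537  0.3996 -0.7296  1.3277  0.2605  1.5101  0.9464] 0.0006264940116274577
[[-0.8902  0.4556  0.0006]
 [ 0.4556  0.8902  0.0024]
 [ 0.0005  0.0024 -1.    ]]
[ 0.5953 -0.0121  0.4406]
bottle 0.66 1560 [ 0.6094 -0.0408  0.111   0.6261 -0.0211  0.1589  0.6478 -0.003   0.1616]
bottle [(array([ 0.6236, -0.0231,  0.1553]), 0.77)]
pan 0.95 4384 [ 0.5636 -0.0508  0.0885  0.5957 -0.0029  0.0904  0.6395  0.0305  0.0919]
pan [(array([ 0.5962, -0.0031,  0.089 ]), 0.7)]
tare_top 0.79 421 [ 0.4786 -0.0766  0.0677  0.4891 -0.066   0.0727  0.499  -0.0559  0.0745]
tare_top [(array([ 0.4862, -0.0664,  0.0722]), 0.73)]
```

View pics/w1.png

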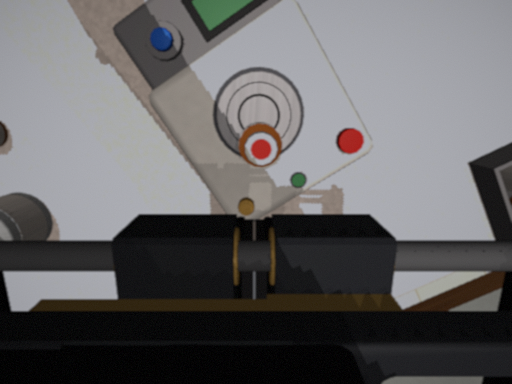

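The wrist view shows the pan at about (259,113), the bottle cap at (261,150) and the key at (162,40). The finger is in the foreground, lined up with the push. Next I measure the centres more precisely.

```bash
cat > meas.py <<'E'
from h import *
from scipy.optimize import least_squares
np.set_printoptions(precision=4,suppress=True)
def fit(q,r):
    f=lambda c:np.hypot(q[:,0]-c[0],q[:,1]-c[1])-r
    return least_squares(f,q[:,:2].mean(0),loss="soft_l1",f_scale=.001)
def ctr(p,P,m,r):
    c=max(cv2.findContours(m.astype(np.uint8),0,cv2.CHAIN_APPROX_NONE)[0],key=cv2.contourArea)[:,0]
    return c
def measure(n="wrist",cam0=(.606,-.0075)):
    p=ctrl.get_image(n);P=cloud(p);z=P[...,2];ok=p["depth"]>0
    near=ok&(np.hypot(P[...,0]-cam0[0],P[...,1]-cam0[1])<.056)
    out={}
    m=near&(z>.155)&(z<.17);c=ctr(p,P,m,0)
    q=np.array([atz(p,u,v,.16) for u,v in c]);s=fit(q,.0145);out["cap"]=(s.x,np.sqrt(np.mean(s.fun**2)),np.median(z[m]))
    m=near&(z>.085)&(z<.095);c=ctr(p,P,m,0)
    q=np.array([atz(p,u,v,.09) for u,v in c]);q=q[np.hypot(q[:,0]-cam0[0],q[:,1]-cam0[1])>.038]
    s=fit(q,.045);out["pan"]=(s.x,np.sqrt(np.mean(s.fun**2)),np.median(z[m]))
    out["off"]=(out["cap"][0]-out["pan"][0]);out["dist"]=np.hypot(*out["off"])
    h=cv2.cvtColor(p["frame"],cv2.COLOR_RGB2HSV)
    m=ok&(h[...,0]>100)&(h[...,0]<130)&(h[...,1]>140)&(np.hypot(P[...,0]-.488,P[...,1]+.066)<.02)&(z>.07)
    if m.sum()>10:
        M=cv2.moments(m.astype(np.uint8),True);out["key"]=(atz(p,M["m10"]/M["m00"],M["m01"]/M["m00"],.073),np.median(z[m]))
    return out,p
if __name__=="__main__":
    import sys
    for n in sys.argv[1:]:
        o,p=measure(n);save(p,"last_%s.png"%n);print(n,o)
    s=ctrl.get_state();print(s["time"],s["position"],s["ft_force"])
E
python3 meas.py wrist top
```

```text
wrist {'cap': (array([ 0.629 , -0.0218]), np.float64(0.0007865440007948658), np.float64(0.1602418180407879)), 'pan': (array([ 0.6052, -0.0106]), np.float64(0.0015846276766414483), np.float64(0.09034155788288406)), 'off': array([ 0.0238, -0.0112]), 'dist': np.float64(0.026264138275120422), 'key': (array([ 0.4885, -0.0659,  0.073 ]), np.float64(0.07270106749435218))}
top {'cap': (array([ 0.6301, -0.0192]), np.float64(0.0013788553330330304), np.float64(0.16011742813576224)), 'pan': (array([ 0.6069, -0.0076]), np.float64(0.0018942810890009978), np.float64(0.09043210861381223)), 'off': array([ 0.0232, -0.0116]), 'dist': np.float64(0.025927258283333407), 'key': (array([ 0.4884, -0.0642,  0.073 ]), np.float64(0.07315458710471412))}
3.7 [ 0.6529 -0.0469  0.2576] [ 0.2784 -0.0715 -0.1652]
```

{"api": "move_arm", "payload": {"increments": "7 4 -18 2.2 4.5 0 255;6 4 -18 2.2 4.5 0 255;0 0 -28 0 0 0 255;0 0 -28 0 0 0 255;0 0 -28 0 0 0 255;0 0 -20 0 0 0 255;0 0 -11 0 0 0 255;0 0 -4 0 0 0 255"}}

```text
time: 4.37
position: [0.6649, -0.0382, 0.1003]
tool_rot: [-0.709, -2.881, -0.054]
ft_force: [-0.9, 0.2, -0.4]
grip_width: 0.009
grip_force: 0.0
```

```bash
python3 meas.py wrist top scene;python3 - <<'E'
import cv2,numpy as np
a=cv2.imread("pics/last_scene.png");b=cv2.imread("pics/last_wrist.png")
c=cv2.resize(a[150:270,170:330],(400,300))
cv2.imwrite("pics/m3.png",np.hstack([c,cv2.resize(b,(400,300))]))
E
```

```text
wrist {'cap': (array([ 0.6293, -0.022 ]), np.float64(0.0006390720943035142), np.float64(0.1602412620022261)), 'pan': (array([ 0.6053, -0.0107]), np.float64(0.001763918333980617), np.float64(0.0902821645239386)), 'off': array([ 0.0239, -0.0113]), 'dist': np.float64(0.026491993142160167), 'key': (array([ 0.494 , -0.0681,  0.073 ]), np.float64(0.07264728733303027))}
top {'cap': (array([ 0.6299, -0.019 ]), np.float64(0.0012124613785822887), np.float64(0.1602202474251745)), 'pan': (array([ 0.6069, -0.0074]), np.float64(0.0020464562790939193), np.float64(0.09040067131403817)), 'off': array([ 0.0229, -0.0116]), 'dist': np.float64(0.02569388958535011), 'key': (array([ 0.489 , -0.0639,  0.073 ]), np.float64(0.07389261886155596))}Traceback (most recent call last):
  File "meas.py", line 28, in <module>
    o,p=measure(n);save(p,"last_%s.png"%n);print(n,o)
        ~~~~~~~^^^
  File "meas.py", line 14, in measure
    m=near&(z>.155)&(z<.17);c=ctr(p,P,m,0)
                              ~~~^^^^^^^^^
  File "meas.py", line 8, in ctr
    c=max(cv2.findContours(m.astype(np.uint8),0,cv2.CHAIN_APPROX_NONE)[0],key=cv2.contourArea)[:,0]
      ~~~^^^^^^^^^^^^^^^^^^^^^^^^^^^^^^^^^^^^^^^^^^^^^^^^^^^^^^^^^^^^^^^^^^^^^^^^^^^^^^^^^^^^^
ValueError: max() iterable argument is empty
[ WARN:0@0.014] global loadsave.cpp:275 findDecoder imread_('pics/last_scene.png'): can't open/read file: check file path/integrity
Traceback (most recent call last):
TypeError: 'NoneType' object is not subscriptable
```

{"api": "move_arm", "payload": {"increments": "-1.8 0.9 1 0 0 0 255;-1.8 0.9 0 0 0 0 255;-1.8 0.9 0 0 0 0 255;-1.8 0.9 0 0 0 0 255;-1.8 0.9 0 0 0 0 255;-1.8 0.9 0 0 0 0 255;-1.8 0.9 0 0 0 0 255;-1.8 0.9 0 0 0 0 255"}}

```text
time: 5.18
position: [0.6521, -0.0301, 0.1036]
tool_rot: [-0.708, -2.886, -0.055]
ft_force: [1.0, 0.2, 1.2]
grip_width: 0.006
grip_force: 0.6
```

```bash
python3 meas.py wrist top;cp pics/last_wrist.png pics/w2.png
```

```text
wrist {'cap': (array([ 0.6247, -0.0198]), np.float64(0.0005769990036193069), np.float64(0.1609085552081693)), 'pan': (array([ 0.6053, -0.0106]), np.float64(0.0017592195639710754), np.float64(0.09029542326929912)), 'off': array([ 0.0194, -0.0091]), 'dist': np.float64(0.021460485576645497), 'key': (array([ 0.4891, -0.0659,  0.073 ]), np.float64(0.07271387965015427))}
top {'cap': (array([ 0.6249, -0.0161]), np.float64(0.0014427712471131214), np.float64(0.16098098456319976)), 'pan': (array([ 0.6068, -0.0075]), np.float64(0.0020224451226509904), np.float64(0.09042326456062666)), 'off': array([ 0.0182, -0.0086]), 'dist': np.float64(0.020072438995480234), 'key': (array([ 0.4883, -0.064 ,  0.073 ]), np.float64(0.07286808920445664))}
5.2833 [ 0.6518 -0.0298  0.1036] [0.1203 0.3014 0.5667]
```

View pics/w2.png

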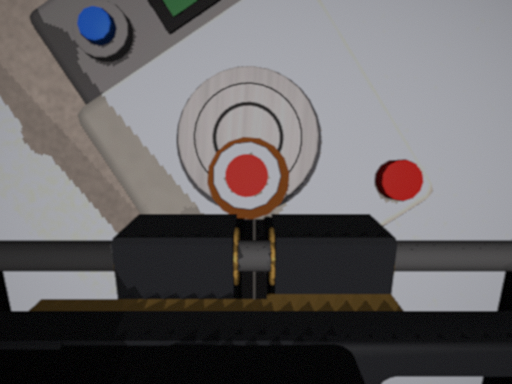

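```bash
cat >> h.py <<'E'
def tilt(p,c0):
    P=cloud(p);q=P[(np.hypot(P[...,0]-c0[0],P[...,1]-c0[1])<.011)&(P[...,2]>.15)]
    a=np.linalg.lstsq(np.c_[q[:,:2]-q[:,:2].mean(0),np.ones(len(q))],q[:,2],rcond=None)[0]
    return np.degrees(a[:2]),a[2],len(q)
E
python3 - <<'E'
from h import *
from meas import measure
for n in("wrist","wrist","top"):
    o,p=measure(n);print(n,o["cap"],tilt(p,o["cap"][0]),o["dist"])
E
```

```text
wrist (array([ 0.6241, -0.019 ]), np.float64(0.0005917203729821678), np.float64(0.16100280369066108)) (array([-118.8068,  366.4202]), np.float64(0.2186843422437975), 3810) 0.020611012569243144
wrist (array([ 0.6241, -0.0193]), np.float64(0.00057539357320149), np.float64(0.16096054693249612)) (array([-106.8049,  364.3973]), np.float64(0.21701621558748876), 3746) 0.020802412161249468
top (array([ 0.6251, -0.0165]), np.float64(0.0013594426971609034), np.float64(0.1606870404187739)) (array([ 9.5825, -6.2914]), np.float64(0.1618875541983454), 67) 0.020539761457855868
```

```bash
sed -i 's/(P\[...,2\]>.15)\]/(P[...,2]>.15)\&(P[...,2]<.17)]/' h.py
python3 - <<'E'
from h import *
from meas import measure
for n in("wrist","wrist"):
    o,p=measure(n);print(n,o["cap"],tilt(p,o["cap"][0]),o["dist"])
E
```

```text
wrist (array([ 0.6243, -0.0195]), np.float64(0.0005820005539350821), np.float64(0.16095747693516804)) (array([ 4.0704, -2.05  ]), np.float64(0.16113716473648274), 2166) 0.021019240823847308
wrist (array([ 0.6244, -0.0195]), np.float64(0.000588234020987674), np.float64(0.16098436386567955)) (array([ 4.0568, -2.3185]), np.float64(0.16115506042000707), 2169) 0.02107150367171079
```

The bottle is rocking forward about 4.6° rather than sliding. I check the gripper's frontal profile from the depth image to find where it touches.

Run:
```python
from h import *
np.set_printoptions(precision=1,suppress=True,linewidth=150)
s=ctrl.get_state();T=R.from_rotvec(s["tool_rot"]).as_matrix()
p=ctrl.get_image("wrist");print(p["fx"])
Q=((cloud(p)-s["position"])@T)*1000
for v in range(140,330,6): print(v,Q[v,185],Q[v,246],Q[v,254])
```

```text
321.8775832171148
140 [ 46.3 -44.   22.2] [ 50.5  -4.3 -21.7] [ 50.4  -0.3 -20.9]
146 [ 42.5 -44.1  21.9] [ 50.4  -3.7 -47. ] [ 50.6  -0.3 -48.3]
152 [ 38.9 -43.9  20.1] [ 48.1  -3.7 -48.6] [ 48.1  -0.3 -48.5]
158 [ 35.  -44.3  20.8] [ 45.7  -3.7 -49.6] [ 45.7  -0.3 -49.7]
164 [ 31.3 -44.2  19.7] [ 43.2  -3.7 -49.8] [ 43.3  -0.3 -50.2]
170 [ 22.6 -49.9  45.1] [ 40.8  -3.7 -50.7] [ 41.   -0.3 -51.6]
176 [ 18.3 -50.1  44.5] [ 38.3  -3.7 -50.8] [ 38.6  -0.3 -52.6]
182 [ 13.7 -50.4  45. ] [ 36.3  -3.7 -53.4] [ 36.2  -0.3 -53.3]
188 [  9.6 -50.3  43.5] [ 33.9  -3.7 -54.1] [ 33.7  -0.3 -53.4]
194 [  4.9 -50.7  44.1] [ 31.3  -3.7 -54.2] [ 31.6  -0.4 -55.3]
200 [  0.8 -50.5  42.3] [ 28.6  -3.7 -53.6] [ 28.9  -0.4 -54.7]
206 [ -3.5 -50.6  41.4] [ 26.6  -3.7 -55.7] [ 26.3  -0.4 -54.8]
212 [ -7.8 -50.6  40.7] [ 15.8  -4.3 -31.1] [ 15.8  -0.3 -31. ]
218 [  36.9  -19.3 -100.1] [ 12.2  -4.3 -29.8] [ 12.1  -0.3 -29.5]
224 [  36.8  -18.4 -104.5] [  8.6  -4.4 -28.6] [  8.7  -0.3 -28.9]
230 [  37.2  -17.3 -109.7] [  8.9  -4.2 -37.8] [  9.1  -0.3 -38.2]
236 [  36.8  -16.8 -112.5] [  9.1  -4.  -45.6] [ 
[... 382 characters left out ...]

272 [  29.   -16.6 -115.5] [  4.9  -3.5 -71.5] [-10.   -0.3 -44.2]
278 [  27.2  -16.8 -115.1] [  1.7  -3.5 -70.3] [-56.5  -0.2  31.9]
284 [  25.2  -17.  -114.3] [ -1.1  -3.5 -70. ] [-61.   -0.2  31.3]
290 [  23.9  -17.  -114.8] [ -3.5  -3.5 -70.4] [-65.5  -0.2  30.4]
296 [  22.9  -16.8 -115.8] [ -6.5  -3.6 -69.8] [-70.5  -0.2  30.3]
302 [  22.6  -16.5 -117.7] [  22.7   -2.3 -118. ] [  22.4   -0.5 -117.5]
308 [  23.   -15.8 -120.6] [  22.5   -2.3 -120. ] [  22.6   -0.5 -120.1]
314 [  24.6  -14.8 -125. ] [  24.5   -2.2 -125. ] [  24.7   -0.5 -125.2]
320 [  24.7  -14.4 -127.2] [  25.    -2.1 -127.5] [  24.8   -0.5 -127.4]
326 [  24.2  -14.2 -128.3] [  25.2   -2.1 -129.6] [  24.    -0.5 -128.1]
```

The finger's tip seems to be rounded, so the real contact is higher than the TCP suggests. I back off slowly to let the bottle settle, then lower the finger.

{"api": "move_arm", "payload": {"increments": "0.9 -0.4 0 0 0 0 255;0.9 -0.4 0 0 0 0 255;0.9 -0.4 0 0 0 0 255;0.9 -0.4 0 0 0 0 255;0.9 -0.4 0 0 0 0 255;1.8 -0.9 0 0 0 0 255;1.8 -0.9 0 0 0 0 255;1.8 -0.9 0 0 0 0 255"}}

```text
time: 6.25
position: [0.6619, -0.0347, 0.1034]
tool_rot: [-0.708, -2.885, -0.055]
ft_force: [0.3, 0.7, -0.1]
grip_width: 0.006
grip_force: 0.0
```

{"api": "move_arm", "payload": {"increments": "0.9 -0.4 -2 0 0 0 255;0.9 -0.4 -3 0 0 0 255;0 0 -3.5 0 0 0 255;0 0 0 0 0 0 255;0 0 0 0 0 0 255;0 0 0 0 0 0 255;0 0 0 0 0 0 255;0 0 0 0 0 0 255"}}

```text
time: 6.92
position: [0.6636, -0.0353, 0.0951]
tool_rot: [-0.707, -2.885, -0.055]
ft_force: [0.5, 0.9, -0.8]
grip_width: 0.004
grip_force: 0.0
```

```bash
cat > m2.py <<'E'
from h import *
from meas import measure
np.set_printoptions(precision=4,suppress=True)
for n in("wrist","top"):
    o,p=measure(n);save(p,"last_%s.png"%n);print(n,o["cap"][0],o["cap"][2],tilt(p,o["cap"][0]),o["off"],o["dist"],o.get("key"))
    if n=="wrist":
        s=ctrl.get_state();T=R.from_rotvec(s["tool_rot"]).as_matrix();Q=((cloud(p)-s["position"])@T)*1000
        print(np.round(Q[170:260:6,250],0).astype(int)[:,[0,2]].tolist())
print(s["time"],s["position"],s["ft_force"])
E
python3 m2.py
```

```text
wrist [ 0.6293 -0.022 ] 0.16026732867037802 (array([-0.1087,  0.0557]), np.float64(0.16047248401627964), 2456) [ 0.024  -0.0113] 0.026484221806878185 (array([ 0.4944, -0.0682,  0.073 ]), np.float64(0.07257281240865604))
[[42, -59], [40, -59], [37, -58], [35, -59], [26, -36], [23, -35], [-1, 33], [-5, 33], [-9, 31], [9, -29], [9, -38], [9, -45], [32, -105], [31, -107], [31, -109]]
top [ 0.63   -0.0189] 0.16018394733039243 (array([ 2.5917, -4.8472]), np.float64(0.16027391537808489), 66) [ 0.0233 -0.0111] 0.025848200486242402 (array([ 0.4889, -0.0643,  0.073 ]), np.float64(0.07295113816981758))
6.9667 [ 0.6636 -0.0353  0.0951] [ 0.6424 -0.7103  0.0506]
```

View pics/last_wrist.png

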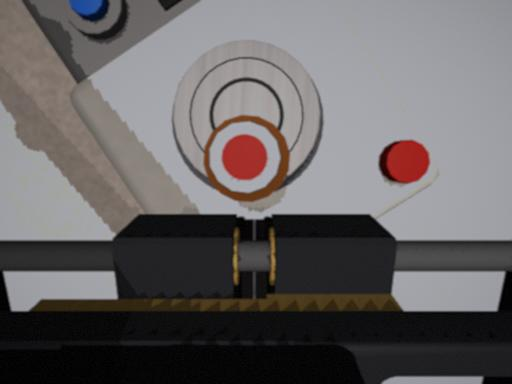

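The bottle came back upright at its old spot, with the cap at (245,157). The depth shows that the fingertip tapers about 18° over its last 20 mm, so the tilt has to be larger for the tip to lead. I tilt a further 20° and raise the finger slightly.

{"api": "move_arm", "payload": {"increments": "0 0 2 3 6 0 255;0 0 2 3 6 0 255;0 0 2 3 6 0 255;0 0 0 0 0 0 255;0 0 0 0 0 0 255;0 0 0 0 0 0 255;0 0 0 0 0 0 255;0 0 0 0 0 0 255"}}

```text
time: 7.68
position: [0.6637, -0.0346, 0.1043]
tool_rot: [-0.623, -2.554, -0.154]
ft_force: [0.2, -0.4, 1.0]
grip_width: 0.004
grip_force: 0.0
```

```bash
python3 m2.py; python3 -c "
from h import *
s=ctrl.get_state();print(s['joint_positions'],R.from_rotvec(s['tool_rot']).as_matrix()[:,2])
p=ctrl.get_image('wrist');T=R.from_rotvec(s['tool_rot']).as_matrix();Q=((cloud(p)-s['position'])@T)*1000
print(np.round(Q[190:250:3,250]).astype(int)[:,[0,2]].tolist())"
```

```text
wrist [ 0.6304 -0.0225] 0.16021078024490248 (array([-1.2355,  0.6093]), np.float64(0.16045778092135318), 1581) [ 0.0251 -0.0119] 0.027772496922558274 (array([ 0.4901, -0.0665,  0.073 ]), np.float64(0.07267639968777748))
[[35, -18], [31, -17], [28, -16], [23, -9], [16, 3], [0, 46], [-4, 43], [-8, 42], [-12, 41], [9, -29], [9, -37], [10, -46], [33, -107], [32, -108], [31, -110]]
top [ 0.6299 -0.019 ] 0.16054402797464173 (array([-6.3049, -0.2002]), np.float64(0.16095907277723295), 60) [ 0.023  -0.0114] 0.02568707281916465 (array([ 0.4893, -0.0639,  0.073 ]), np.float64(0.0731371756275746))
7.7333 [ 0.6637 -0.0349  0.1041] [-0.3811 -0.7617  0.4269]
[ 0.41651803  0.92175218 -0.6483236   0.95136787  0.22829898  1.84507059
  0.97014776] [-0.44650809  0.22147798 -0.866936  ]
[[20, -3], [17, 1], [13, 9], [1, 46], [-1, 44], [-3, 43], [-5, 42], [-7, 40], [-9, 41], [-12, 42], [9, -23], [9, -27], [9, -33], [9, -36], [9, -40], [9, -45], [9, -47], [32, -104], [32, -107], [32, -107]]
```

View pics/last_wrist.png

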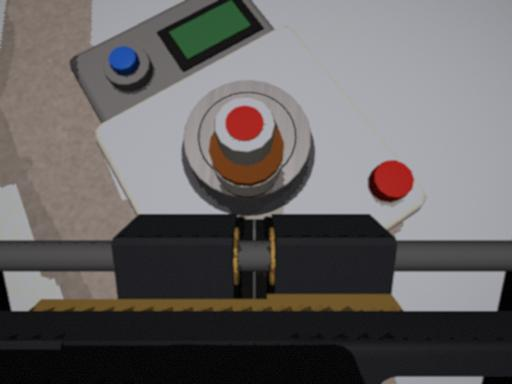

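Run:
```python
from h import *
p=ctrl.get_image("scene");save(p,"s2.png");s=ctrl.get_state();T=R.from_rotvec(s["tool_rot"]).as_matrix()
W=cloud(p);Q=((W-s["position"])@T)*1000
M,t=cam(p);c=M.T@(s["position"]-t);u,v=int(c[0]/c[2]*p["fx"]+p["cx"]),int(c[1]/c[2]*p["fy"]+p["cy"]);print(u,v)
for i in range(v-22,v+6,2): print(i,np.round(Q[i,u-14:u+15:4]).astype(int).tolist())
a=cv2.imread("pics/s2.png");cv2.circle(a,(u,v),1,(0,255,0),-1)
cv2.imwrite("pics/s2c.png",cv2.resize(a[v-70:v+50,u-80:u+80],(800,600),interpolation=2))
```

```text
215 202
180 [[11, 35, -114], [18, 65, -135], [24, 72, -134], [29, 80, -134], [35, 89, -136], [46, -121, 75], [50, 1, -35], [57, 10, -36]]
182 [[8, 32, -107], [15, 72, -137], [21, 75, -133], [27, 84, -135], [33, 94, -136], [43, -113, 73], [47, 3, -32], [54, 10, -31]]
184 [[6, 66, -135], [12, 75, -136], [18, 83, -137], [24, 90, -136], [30, 93, -131], [36, 92, -124], [44, 5, -30], [51, 11, -27]]
186 [[4, 71, -135], [10, 78, -135], [16, 86, -135], [22, 93, -134], [27, 94, -128], [33, 94, -121], [41, 4, -24], [48, 9, -21]]
188 [[1, 76, -136], [7, 84, -136], [13, 91, -136], [19, 95, -133], [25, 95, -125], [31, 85, -108], [37, 87, -102], [45, 11, -17]]
190 [[-1, 78, -134], [5, 86, -134], [11, 94, -135], [16, 95, -129], [22, 93, -119], [28, 87, -106], [34, 88, -99], [42, 14, -16]]
192 [[-4, 85, -137], [2, 90, -134], [8, 95, -132], [14, 91, -120], [20, 86, -108], [25, 88, -102], [32, 88, -95], [39, 18, -15]]
194 [[-6, 90, -137], [0, 96, -136], [5, 94, -127], [11, 93, -119], [17, 88, -106], [23, 86, -96], [30, 7, -7], [36, 16, -8]]
196 [[-9, 88, -131], [-3, 91, -127], [3, 91, -120], [8, 86, -107], [14, 88, -102], [20, 0, -4], [27, 7, -3], [33, 15, -2]]
198 [[-11, 95, -134], [-6, 93, -125], [0, 94, -118], [6, 87, -104], [11, 88, -97], [17, -5, 5], [24, 8, 1], [30, 16, 1]]
200 [[-14, 98, -133], [-9, 91, -119], [-3, 87, -107], [3, 88, -101], [6, -53, 51], [14, -3, 9], [20, 10, 4], [27, 17, 5]]
202 [[-17, 97, -127], [-12, 85, -109], [-6, 85, -101], [0, 88, -97], [3, -48, 51], [10, -12, 23], [17, 9, 9], [24, 13, 14]]
204 [[-19, 94, -121], [-14, 88, -107], [-8, 88, -100], [-7, -41, 40], [0, -42, 49], [7, -32, 48], [14, 0, 24], [21, 11, 21]]
206 [[-23, 86, -108], [-17, 86, -101], [-11, 87, -94], [-11, -36, 40], [-3, -31, 44], [4, -21, 42], [11, 4, 25], [18, 15, 22]]
```

View pics/s2c.png

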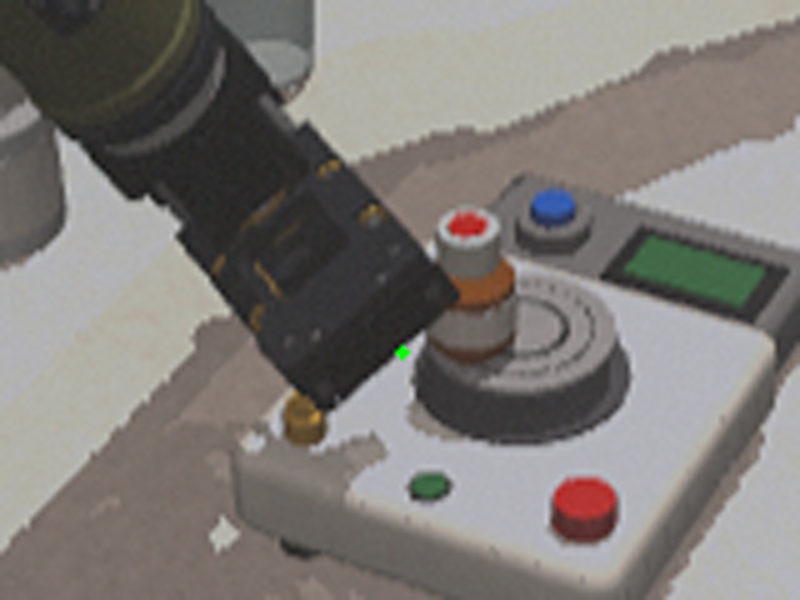

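{"api": "move_arm", "payload": {"increments": "-1.8 0.9 -2 0 0 0 255;-1.8 0.9 -2 0 0 0 255;-1.8 0.9 0 0 0 0 255;-1.8 0.9 0 0 0 0 255;-1.8 0.9 0 0 0 0 255;-1.8 0.9 0 0 0 0 255;-1.8 0.9 0 0 0 0 255;-1.8 0.9 0 0 0 0 255"}}

```text
time: 8.55
position: [0.649, -0.0281, 0.0969]
tool_rot: [-0.625, -2.549, -0.154]
ft_force: [-0.4, -0.0, 0.1]
grip_width: 0.006
grip_force: 0.0
```

```bash
python3 m2.py
```

```text
wrist [ 0.6302 -0.0224] 0.16018713891923875 (array([-0.8473,  0.6216]), np.float64(0.1604580698143553), 1892) [ 0.025  -0.0118] 0.027657942120029966 (array([ 0.49  , -0.0663,  0.073 ]), np.float64(0.07265244787618025))
[[40, -49], [38, -51], [35, -49], [30, -41], [25, -32], [22, -32], [19, -31], [14, -26], [6, -13], [8, -29], [9, -38], [9, -46], [32, -106], [31, -108], [29, -107]]
top [ 0.6297 -0.019 ] 0.16044720150720915 (array([0.5881, 2.7565]), np.float64(0.16077496225206722), 62) [ 0.0229 -0.0113] 0.025570005705156877 (array([ 0.4884, -0.0638,  0.073 ]), np.float64(0.07357736933067449))
8.6 [ 0.6487 -0.0279  0.097 ] [ 0.464   0.6196 -0.5123]
```

{"api": "move_arm", "payload": {"increments": "0.9 -0.4 2 0 0 0 255;0 0 2 0 0 0 255;-1.8 0.9 0 0 0 0 255;-1.8 0.9 0 0 0 0 255;-1.4 0.7 0 0 0 0 255;-1.4 0.7 0 0 0 0 255;-1.4 0.7 0 0 0 0 255;-1.4 0.7 0 0 0 0 255"}}

```text
time: 9.32
position: [0.6408, -0.0241, 0.1011]
tool_rot: [-0.625, -2.549, -0.154]
ft_force: [1.5, -0.5, 1.4]
grip_width: 0.01
grip_force: 0.8
```

```bash
python3 m2.py
```

```text
wrist [ 0.6178 -0.0163] 0.1612109024595769 (array([ 9.2089, -4.6936]), np.float64(0.16190595432601448), 1627) [ 0.0118 -0.0053] 0.012914060924480391 (array([ 0.4897, -0.0664,  0.073 ]), np.float64(0.07270564088199973))
[[40, -47], [36, -42], [32, -37], [28, -32], [25, -33], [22, -31], [19, -33], [14, -28], [9, -22], [8, -29], [8, -37], [8, -45], [32, -106], [31, -107], [30, -109]]
top [ 0.616  -0.0119] 0.16156376688240615 (array([16.8993, -1.4546]), np.float64(0.16200607172841153), 66) [ 0.0094 -0.0044] 0.010348699424930491 (array([ 0.4885, -0.0638,  0.073 ]), np.float64(0.07302835406694796))
9.3667 [ 0.6405 -0.0238  0.1011] [-0.1513  0.1568  0.51  ]
```

It is tipping again, now about 10°, with the touching point at tool z ≈ -20 mm, so the physical fingertip lies higher than I assumed. I back off slowly.

{"api": "move_arm", "payload": {"increments": "0.9 -0.4 0 0 0 0 255;0.9 -0.4 0 0 0 0 255;0.9 -0.4 0 0 0 0 255;0.9 -0.4 0 0 0 0 255;0.9 -0.4 0 0 0 0 255;0.9 -0.4 0 0 0 0 255;0.9 -0.4 0 0 0 0 255;0.9 -0.4 0 0 0 0 255"}}

```text
time: 10.08
position: [0.6481, -0.0272, 0.1008]
tool_rot: [-0.625, -2.548, -0.154]
ft_force: [0.7, -0.5, 0.6]
grip_width: 0.006
grip_force: 0.0
```

{"api": "move_arm", "payload": {"increments": "0.9 -0.4 0 0 0 0 255;0.9 -0.4 0 0 0 0 255;0.9 -0.4 0 0 0 0 255;1.8 -0.9 0 0 0 0 255;1.8 -0.9 0 0 0 0 255;2.7 -1.3 0 -2 -4 0 255;4 -2 0 -3 -6 0 255;4 -2 0 -3 -6 0 255"}}

```text
time: 10.75
position: [0.6663, -0.0361, 0.1]
tool_rot: [-0.701, -2.852, -0.068]
ft_force: [0.6, 0.4, 0.7]
grip_width: 0.003
grip_force: 0.0
```

```bash
python3 m2.py
python3 - <<'E'
from h import *
p=ctrl.get_image("wrist");s=ctrl.get_state();T=R.from_rotvec(s["tool_rot"]).as_matrix();Q=((cloud(p)-s["position"])@T)*1000
print(T[:,2])
for v in range(206,242,2): print(v,np.round(Q[v,226:284:6]).astype(int)[:,[0,2]].tolist())
cv2.imwrite("pics/w5c.png",cv2.resize(p["frame"][180:300,175:335,::-1],(800,600),interpolation=2))
E
```

```text
wrist [ 0.6294 -0.022 ] 0.16024345117601674 (array([-0.0808,  0.2431]), np.float64(0.16047202222539317), 2224) [ 0.0241 -0.0114] 0.02666910264638643 (array([ 0.4927, -0.0674,  0.073 ]), np.float64(0.07262406868382583))
[[35, -51], [32, -52], [25, -30], [21, -28], [0, 40], [-5, 40], [-9, 39], [-13, 38], [-17, 37], [2, -29], [2, -37], [3, -46], [26, -105], [25, -107], [23, -107]]
top [ 0.63  -0.019] 0.16032791645297229 (array([2.2915, 0.5519]), np.float64(0.16060638528560262), 63) [ 0.0233 -0.0114] 0.025965973694401297 (array([ 0.4887, -0.0637,  0.073 ]), np.float64(0.07354283503020831))
10.8 [ 0.6616 -0.032   0.1018] [-3.7034  4.0916  0.4894]
[-0.19127448  0.09241456 -0.97717635]
206 [[-1, 42], [-1, 40], [-1, 40], [-1, 41], [-1, 41], [-1, 41], [-1, 42], [-1, 41], [-1, 41], [-1, 41]]
208 [[-2, 41], [-3, 42], [-2, 40], [-3, 42], [-3, 41], [-2, 41], [-2, 41], [-3, 41], [-3, 42], [-3, 42]]
210 [[-4, 41], [-4, 42], [-4, 41], [-4, 41], [-4, 41], [-4, 40], [-4, 40], [-3, 39], [-4, 41], [-4, 41]]
212 [[-5, 40], [-5, 41], [-6, 41], [-5, 41], [-5, 40], [-6, 41], [-5, 40], [-5, 39], [-5, 40], [-
[... 955 characters left out ...]
9, -108], [37, -103], [11, -37], [11, -38], [11, -36], [11, -37], [13, -41], [39, -109], [40, -110]]
232 [[39, -109], [40, -110], [37, -105], [11, -40], [11, -40], [11, -40], [11, -40], [13, -44], [39, -109], [39, -110]]
234 [[39, -110], [40, -112], [37, -105], [11, -42], [11, -42], [11, -42], [11, -43], [13, -47], [39, -109], [39, -111]]
236 [[39, -112], [40, -113], [36, -104], [12, -46], [12, -46], [11, -45], [11, -44], [33, -98], [38, -110], [40, -113]]
238 [[39, -113], [39, -113], [35, -104], [11, -47], [11, -47], [11, -47], [12, -48], [33, -99], [38, -110], [40, -114]]
240 [[39, -114], [39, -114], [34, -102], [11, -48], [11, -48], [11, -50], [11, -48], [32, -98], [37, -110], [39, -114]]
```

View pics/w5c.png

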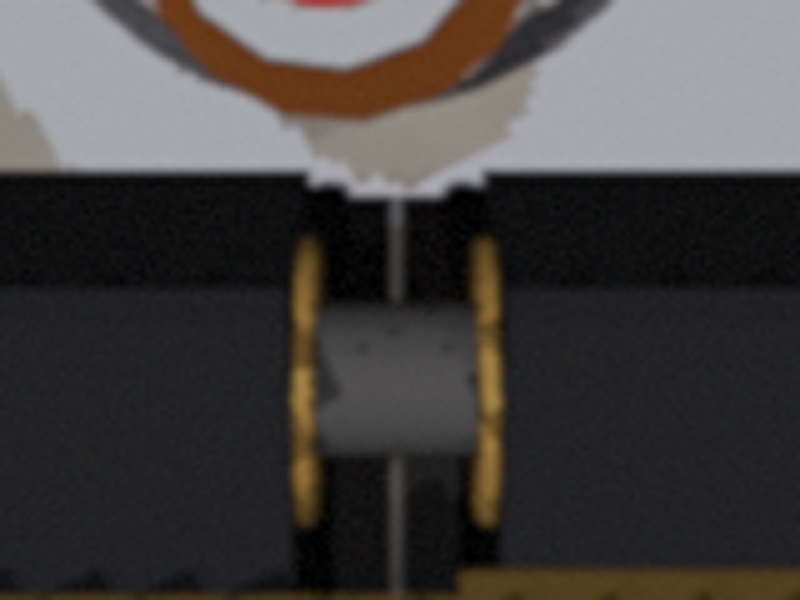

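{"api": "move_arm", "payload": {"increments": "5.4 -2.7 0 0 0 0 255;0 0 -6 0 0 0 255;0 0 -6 0 0 0 255;0 0 -6 0 0 0 255;0 0 -5 0 0 0 255;0 0 -4 0 0 0 255;0 0 -2 0 0 0 255;0 0 0 0 0 0 255"}}

```text
time: 11.57
position: [0.67, -0.0381, 0.0709]
tool_rot: [-0.698, -2.846, -0.067]
ft_force: [-0.8, 0.5, 0.3]
grip_width: 0.003
grip_force: 0.0
```

{"api": "move_arm", "payload": {"increments": "0 0 -1.5 0 0 0 255;0 0 -1.5 0 0 0 255;0 0 -1.5 0 0 0 255;0 0 -1.5 0 0 0 255;0 0 -1.5 0 0 0 255;0 0 -1.5 0 0 0 255;0 0 -1.5 0 0 0 255;0 0 -1 0 0 0 255"}}

```text
time: 12.23
position: [0.6703, -0.0382, 0.0601]
tool_rot: [-0.698, -2.847, -0.067]
ft_force: [-0.6, -0.1, 0.1]
grip_width: 0.005
grip_force: 0.0
```

{"api": "move_arm", "payload": {"increments": "3 -1 -0.5 0 0 0 255;0 0 -1 0 0 0 255;0 0 -1 0 0 0 255;0 0 -1 0 0 0 255;0 0 -1 0 0 0 255;0 0 -1 0 0 0 255;0 0 -1 0 0 0 255;0 0 -1 0 0 0 255"}}

```text
time: 12.9
position: [0.6734, -0.0392, 0.0528]
tool_rot: [-0.698, -2.848, -0.067]
ft_force: [1.2, 0.7, 0.4]
grip_width: 0.006
grip_force: 0.0
```

{"api": "move_arm", "payload": {"increments": "0 0 -1 0 0 0 255;0 0 -1 0 0 0 255;0 0 -1 0 0 0 255;0 0 -1 0 0 0 255;0 0 -1 0 0 0 255;0 0 -1 0 0 0 255;0 0 0 0 0 0 255;0 0 0 0 0 0 255"}}

```text
time: 13.57
position: [0.6734, -0.0392, 0.0468]
tool_rot: [-0.698, -2.847, -0.067]
ft_force: [-0.1, -0.5, 0.3]
grip_width: 0.004
grip_force: 0.0
```

```bash
python3 m2.py; cp pics/last_wrist.png pics/w6.png
```

```text
wrist [ 0.6297 -0.0222] 0.16024027862684231 (array([-0.493 ,  0.1916]), np.float64(0.1604716208201511), 6279) [ 0.025  -0.0119] 0.027694387627799893 None
[[46, -78], [43, -72], [27, -13], [23, -11], [20, -11], [17, -12], [14, -14], [10, -13], [7, -14], [9, -29], [9, -37], [9, -45], [32, -106], [31, -107], [30, -108]]
top [ 0.6299 -0.019 ] 0.16060591818383585 (array([-0.0073,  3.3424]), np.float64(0.1612307531158612), 65) [ 0.0229 -0.0114] 0.025609951554010534 (array([ 0.4886, -0.0637,  0.073 ]), np.float64(0.07331555707314297))
13.6167 [ 0.6734 -0.0392  0.0469] [ 0.8111  0.0518 -0.2814]
```

View pics/w6.png

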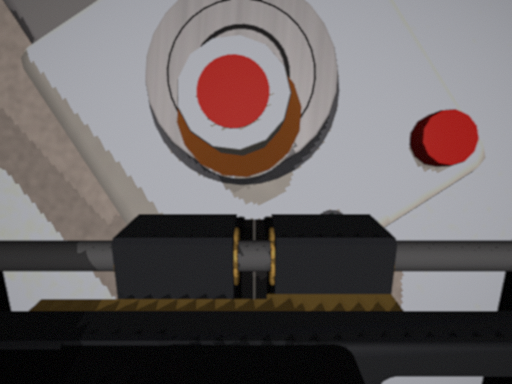

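The finger physically ends about 21 mm behind the nominal TCP: it shows no contact even at z = 0.047. I raise it so the real tip sits about 12 mm above the pan and shift it 4 mm sideways to centre on the bottle.

{"api": "move_arm", "payload": {"increments": "0 0 8 0 0 0 255;-0.9 -1.8 10 0 0 0 255;-0.9 -1.8 10 0 0 0 255;0 0 5 0 0 0 255;-4.5 2.3 0 0 0 0 255;-4.5 2.3 0 0 0 0 255;-2.7 1.4 0 0 0 0 255;-1.8 0.9 0 0 0 0 255"}}

```text
time: 14.33
position: [0.6571, -0.0353, 0.0795]
tool_rot: [-0.697, -2.847, -0.067]
ft_force: [0.1, -0.2, 0.2]
grip_width: 0.007
grip_force: 0.0
```

{"api": "move_arm", "payload": {"increments": "-1.8 0.9 0 0 0 0 255;-1.4 0.7 0 0 0 0 255;-1.4 0.7 0 0 0 0 255;-1.4 0.7 0 0 0 0 255;-1.4 0.7 0 0 0 0 255;-1.4 0.7 0 0 0 0 255;-1.4 0.7 0 0 0 0 255;0 0 0 0 0 0 255"}}

```text
time: 15.0
position: [0.6478, -0.0306, 0.0799]
tool_rot: [-0.698, -2.848, -0.067]
ft_force: [-0.0, 0.2, -0.9]
grip_width: 0.002
grip_force: 0.2
```

```bash
python3 m2.py
```

```text
wrist [ 0.6248 -0.0188] 0.16031060617170537 (array([ 0.2408, -0.0231]), np.float64(0.1605198282603339), 3057) [ 0.0197 -0.0082] 0.021320612460037556 (array([ 0.4894, -0.0659,  0.073 ]), np.float64(0.07273006185593804))
[[45, -73], [43, -73], [41, -74], [39, -74], [37, -75], [35, -75], [32, -74], [31, -75], [20, -52], [17, -50], [9, -38], [9, -45], [33, -106], [31, -107], [31, -109]]
top [ 0.6259 -0.0157] 0.1606040639710109 (array([-0.0454, -1.5909]), np.float64(0.16065407009100466), 66) [ 0.0191 -0.0082] 0.02076535884282181 (array([ 0.4886, -0.0639,  0.073 ]), np.float64(0.07364311423907699))
15.05 [ 0.6479 -0.0307  0.0799] [-0.3605 -0.9217  0.1313]
```

It now slides upright, with tilt about 0. I keep pushing.

{"api": "move_arm", "payload": {"increments": "-1.3 0.55 0 0 0 0 255;-1.3 0.55 0 0 0 0 255;-1.3 0.55 0 0 0 0 255;-1.3 0.55 0 0 0 0 255;-1.3 0.55 0 0 0 0 255;-1.3 0.55 0 0 0 0 255;-1.3 0.55 0 0 0 0 255;-1.3 0.55 0 0 0 0 255"}}

```text
time: 15.77
position: [0.6374, -0.0263, 0.0799]
tool_rot: [-0.698, -2.848, -0.068]
ft_force: [0.6, 0.6, 0.1]
grip_width: -0.001
grip_force: 0.4
```

```bash
python3 m2.py
```

```text
wrist [ 0.6149 -0.0142] 0.16027001992552514 (array([ 0.1251, -0.0375]), np.float64(0.16048044182097077), 3060) [ 0.0095 -0.0035] 0.010114077061058926 (array([ 0.4892, -0.0659,  0.073 ]), np.float64(0.07267549166622417))
[[45, -73], [43, -73], [41, -74], [39, -74], [37, -75], [34, -74], [32, -75], [30, -76], [20, -53], [16, -50], [8, -37], [8, -44], [31, -104], [31, -108], [30, -109]]
top [ 0.6156 -0.011 ] 0.1605552093773599 (array([-7.4437, -3.5806]), np.float64(0.16094018951824915), 64) [ 0.0095 -0.0037] 0.010208761087448802 (array([ 0.4884, -0.0641,  0.073 ]), np.float64(0.07351547307532691))
15.8167 [ 0.6372 -0.0261  0.08  ] [ 0.2645 -0.8159  0.4867]
```

{"api": "move_arm", "payload": {"increments": "-1.3 0.55 0 0 0 0 255;-1.3 0.55 0 0 0 0 255;-1.3 0.5 0 0 0 0 255;-1.3 0.5 0 0 0 0 255;-1.3 0.5 0 0 0 0 255;-1.3 0.5 0 0 0 0 255;-1.2 0.4 0 0 0 0 255;0 0 0 0 0 0 255"}}

```text
time: 16.53
position: [0.6282, -0.0227, 0.0799]
tool_rot: [-0.698, -2.847, -0.067]
ft_force: [0.6, -0.0, -0.2]
grip_width: 0.003
grip_force: 0.2
```

```bash
python3 m2.py
```

```text
wrist [ 0.6058 -0.0107] 0.1602610578527017 (array([-0.0957, -0.0817]), np.float64(0.16048200422506292), 3061) [0.0002 0.0002] 0.0002855589009238712 (array([ 0.4891, -0.0659,  0.073 ]), np.float64(0.07273001120920536))
[[45, -72], [43, -74], [41, -74], [39, -75], [37, -75], [35, -74], [33, -75], [31, -76], [20, -52], [17, -51], [9, -37], [9, -46], [32, -106], [32, -109], [30, -108]]
top [ 0.6068 -0.0073] 0.16056127873382886 (array([ 0.8696, -0.3781]), np.float64(0.16066957918841865), 65) [-0.0004  0.0005] 0.0006405158112995848 (array([ 0.4884, -0.0633,  0.073 ]), np.float64(0.07348940817231187))
16.5833 [ 0.6283 -0.0228  0.0799] [ 0.1886 -0.235   0.1611]
```

The bottle is centred to within 1 mm and upright. I retreat, rise, untilt and go to the key.

{"api": "move_arm", "payload": {"increments": "0.9 -0.4 0 0 0 0 255;1.8 -0.9 0 0 0 0 255;3.6 -1.8 0 0 0 0 255;5.4 -2.7 0 0 0 0 255;5.4 -2.7 0 0 0 0 255;5.4 -2.7 0 0 0 0 255;5.4 -2.7 0 0 0 0 255;5.4 -2.7 0 0 0 0 255"}}

```text
time: 17.3
position: [0.6625, -0.0399, 0.0797]
tool_rot: [-0.699, -2.847, -0.068]
ft_force: [0.2, 0.1, -0.7]
grip_width: 0.008
grip_force: 0.0
```

{"api": "move_arm", "payload": {"increments": "0 0 10 0 0 0 255;0 0 20 0 0 0 255;0 0 20 0 0 0 255;0 0 20 0 0 0 255;0 0 20 0 0 0 255;0 0 20 0 0 0 255;0 0 20 -2.7 -5.5 0 255;0 0 20 -2.7 -5.5 0 255"}}

```text
time: 17.97
position: [0.6631, -0.0406, 0.2291]
tool_rot: [0.751, 3.049, 0.002]
ft_force: [-0.1, -0.2, 1.3]
grip_width: 0.006
grip_force: 0.0
```

{"api": "move_arm", "payload": {"increments": "-22 -3 0 0 0 6.5 255;-22 -3 0 0 0 6.5 255;-22 -3 0 0 0 6.5 255;-22 -3 0 0 0 6.5 255;-22 -3 0 0 0 6.5 255;-22 -3 0 0 0 6.5 255;-22 -3 0 0 0 6.5 255;-16 -2 0 0 0 6.5 255"}}

```text
time: 18.63
position: [0.4901, -0.0623, 0.2304]
tool_rot: [0.674, -3.068, 0.002]
ft_force: [-0.1, -0.6, 1.0]
grip_width: 0.004
grip_force: 0.0
```

Run:
```python
from h import *
from meas import measure
np.set_printoptions(precision=4,suppress=True)
s=ctrl.get_state();print(s["time"],s["position"],R.from_rotvec(s["tool_rot"]).as_matrix(),s["joint_positions"])
o,p=measure("top");print(o)
p=ctrl.get_image("scene");P=cloud(p);print([(r["centre"],r["score"]) for r in ctrl.find_in("tare_top",p)[:1]],[(r["centre"],r["score"]) for r in ctrl.find_in("bottle",p)[:1]])
p=ctrl.get_image("wrist");save(p,"w7.png");print([(r["centre"],r["score"]) for r in ctrl.find_in("tare_top",p)[:1]])
```

```text
18.6333 [ 0.4901 -0.0623  0.2304] [[-0.908  -0.419  -0.0006]
 [-0.419   0.908  -0.0011]
 [ 0.001  -0.0008 -1.    ]] [ 0.9365  0.0054 -0.8569  1.7573  0.0054  1.3812  2.0817]
{'cap': (array([ 0.607 , -0.0072]), np.float64(0.0015986719658456143), np.float64(0.16031599212261238)), 'pan': (array([ 0.6059, -0.0086]), np.float64(0.001904599968549727), np.float64(0.09028982253849893)), 'off': array([0.0011, 0.0014]), 'dist': np.float64(0.0018057725163907628)}
[] [([0.6112, -0.0021, 0.138], 0.87)]
[([0.4872, -0.0658, 0.0737], 0.89)]
```

{"api": "move_arm", "payload": {"increments": "-1 -2.5 -25 0 0 0 255;0 0 -30 0 0 0 255;0 0 -30 0 0 0 255;0 0 -30 0 0 0 255;0 0 -25 0 0 0 255;0 0 -15 0 0 0 255;0 0 -10 0 0 0 255;0 0 -3 0 0 0 255"}}

```text
time: 19.6
position: [0.4903, -0.064, 0.0601]
tool_rot: [0.665, -3.068, -0.005]
ft_force: [-0.3, 0.1, 0.0]
grip_width: 0.006
grip_force: 0.0
```

Run:
```python
from h import *
p=ctrl.get_image("wrist");save(p,"w8.png");s=ctrl.get_state();print(s["time"],s["position"],s["ft_force"])
print([(r["centre"],r["score"]) for r in ctrl.find_in("tare_top",p)[:1]])
```

```text
19.65 [ 0.49069191 -0.06417128  0.0607689 ] [0.47901882 0.67211842 0.19492545]
[([0.4772, -0.0721, 0.0734], 0.89)]
```

View pics/w8.png

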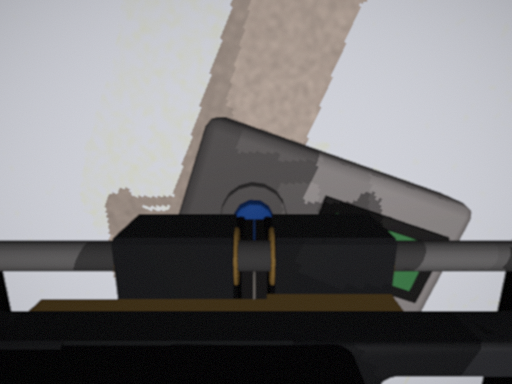

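The key shows beneath the finger at (254,210), laterally centred. I press down slowly.

{"api": "move_arm", "payload": {"increments": "-1.5 -0.7 -1 0 0 0 255;0 0 -1.5 0 0 0 255;0 0 -1.5 0 0 0 255;0 0 -1.5 0 0 0 255;0 0 -1 0 0 0 255;0 0 -1 0 0 0 255;0 0 -1 0 0 0 255;0 0 0 0 0 0 255"}}

```text
time: 20.37
position: [0.4892, -0.0657, 0.0532]
tool_rot: [0.665, -3.07, -0.0]
ft_force: [0.7, -0.3, -0.9]
grip_width: 0.007
grip_force: 0.0
```

{"api": "move_arm", "payload": {"increments": "0 0 -1 0 0 0 255;0 0 -1 0 0 0 255;0 0 -1 0 0 0 255;0 0 -0.5 0 0 0 255;0 0 -0.5 0 0 0 255;0 0 0 0 0 0 255;0 0 0 0 0 0 255;0 0 0 0 0 0 255"}}

```text
time: 21.03
position: [0.4894, -0.0657, 0.0495]
tool_rot: [-0.665, 3.07, -0.0]
ft_force: [-0.8, 0.1, 2.4]
grip_width: 0.005
grip_force: 1.3
```

{"api": "move_arm", "payload": {"increments": "0 0 -1 0 0 0 255;0 0 -1 0 0 0 255;0 0 -0.5 0 0 0 255;0 0 -0.5 0 0 0 255;0 0 -0.5 0 0 0 255;0 0 0 0 0 0 255;0 0 0 0 0 0 255;0 0 0 0 0 0 255"}}

```text
time: 21.7
position: [0.4895, -0.0657, 0.0471]
tool_rot: [0.665, -3.07, 0.001]
ft_force: [-3.9, 0.3, 13.1]
grip_width: 0.004
grip_force: 6.5
```

13 N means the key is bottomed. I let go and lift.

{"api": "move_arm", "payload": {"increments": "0 0 2 0 0 0 255;0 0 3 0 0 0 255;0 0 6 0 0 0 255;0 0 15 0 0 0 255;0 0 25 0 0 0 255;0 0 30 0 0 0 255;0 0 30 0 0 0 255;0 0 30 0 0 0 255"}}

```text
time: 22.37
position: [0.4887, -0.0654, 0.188]
tool_rot: [0.665, -3.07, -0.001]
ft_force: [0.9, -0.8, -0.8]
grip_width: 0.005
grip_force: 0.0
```

Run:
```python
from h import *
from meas import measure
s=ctrl.get_state();print(s["time"],s["position"],s["ft_force"])
o,p=measure("top");print(o["cap"],o["off"],o["dist"])
for t in("spare_cap","weight"): print(t,[(r["centre"],r["score"]) for r in ctrl.find_in(t,p)[:1]])
p=ctrl.get_image("wrist");print([(r["centre"],r["score"]) for r in ctrl.find_in("tare_top",p)[:1]])
p=ctrl.get_image("scene")
for t in("spare_cap","weight","bottle","tare_top"): print(t,[(r["centre"],r["score"]) for r in ctrl.find_in(t,p)[:1]])
```

```text
22.3667 [ 0.4887 -0.0654  0.188 ] [ 0.8893 -0.7523 -0.8045]
(array([ 0.6064, -0.0074]), np.float64(0.00145571729517192), np.float64(0.1602434296147397)) [0.0005 0.0008] 0.0009550429424689148
spare_cap [([0.6778, 0.0706, 0.0788], 0.42)]
weight [([0.5967, -0.0097, 0.1379], 0.52)]
[([0.4848, -0.0677, 0.0733], 0.83)]
spare_cap []
weight []
bottle [([0.6122, 0.0001, 0.1354], 0.61)]
tare_top []
```

Run:
```python
from h import *
a=cv2.imread("pics/top1.png")[:,:,::-1];p=ctrl.get_image("top")
for f in(a,p["frame"]):
    h=cv2.cvtColor(np.ascontiguousarray(f),cv2.COLOR_RGB2HSV)[115:145,280:310];m=(h[...,0]>15)&(h[...,0]<35)&(h[...,1]>120)
    print(np.argwhere(m).mean(0) if m.any() else None,m.sum())
print(ctrl.close_job())
```

```text
[14.11111111 13.6       ] 45
[13.79545455 13.88636364] 44
the job is handed in; nothing more can be done
None
```

The bottle stands upright inside the inner ring, about 1 mm off the pan's centre. The tare key was then pressed fully down (13 N) and released, and the job is handed in at about 22 s. Two early pushes tipped the bottle up to about 10°, but it settled back each time. The cap and weight stayed in place, and the arm went near no other vessels.

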